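Stack the solvent filter on the blue base

TASK

Put the solvent filter together on the blue base, not the green one, building it from the bottom up: the brass screen first, then the red spacer ring, then the amber funnel (not the clear one), and last the white cover with its knob up, each neatly centred on the one below. Leave the clear funnel, the beaker and the vial rack standing where they are, and leave the finished stack standing free.

Things in the scene. Friction and masses are not known exactly. Their poses are not given: they have to be found in the camera images.
- base_blue: Blue filter base, fixed to the table: foot disc 72 mm across and 10 mm high, steel column 30 mm across, round head 56 mm across whose flat top is 60 mm above the table (a dark grey drain disc marks its middle). Origin: centre of its underside, on the table; z up. The stack goes on its head.
- base_green: Green filter base, fixed to the table, same shape and size as the blue one; not to be used. Origin: centre of its underside.
- screen: Support screen: flat round brass-coloured disc, 54 mm across, 12 mm high, dark mesh in the middle of its top, about 0.12 kg, loose, lying flat on the table. Origin: centre of its underside; z up. Grip it across its diameter.
- spacer: Red hard plastic spacer ring, 52 mm outside, 32 mm inside, 14 mm high, about 0.03 kg, loose, lying flat on the table. Origin: centre of its underside; z up. Grip it across its outside.
- funnel_amber: Amber funnel: upright rigid round cup, open at the top, 75 mm high; foot 54 mm across up to 12 mm, then widening to 60 mm at 20 mm height and 60 mm from there to the rim; wall 4 mm, closed floor; about 0.08 kg, loose. Origin: centre of its underside; z up. Grip it across the outside.
- funnel_clear: Clear colourless funnel, same shape and size as the amber one, loose, about 0.08 kg; leave it alone. Origin: centre of its underside.
- cover: White cover: flat round disc 66 mm across and 10 mm high, with a black round knob 24 mm across standing on its middle from 10 to 32 mm height, 0.06 kg, loose, knob up. Origin: centre of its underside; z up. It rests on the funnel's rim.
- vial_rack: Grey vial rack, 70 x 70 mm, 44 mm high with nine orange and yellow vial caps, loose, 0.3 kg; leave it alone. Origin: centre of its underside.
- beaker: Small glass beaker, 52 mm across the rim, 65 mm high, loose, 0.07 kg; leave it alone. Origin: centre of its underside.

How it is judged (in metres and radians):
On the way, in this order (a step that is already met when the one before it is completed fails the run):
1. the brass screen stands centred on the blue base, let go (horizontal distance between screen and base_blue below 0.008 m and z of screen in the frame of base_blue between 0.056 and 0.064 m and angle between screen's own z axis and vertical below 0.1 rad and linear speed of screen below 0.02 m/s and contact force between screen and the fingers below 0.05 N), for 0.2 s.
2. the red spacer ring lies centred on the screen, let go (horizontal distance between spacer and base_blue below 0.008 m and z of spacer in the frame of base_blue between 0.068 and 0.076 m and angle between spacer's own z axis and vertical below 0.1 rad and linear speed of spacer below 0.02 m/s and contact force between spacer and the fingers below 0.05 N), for 0.2 s.
3. the amber funnel stands upright on the spacer ring, let go (horizontal distance between funnel_amber and base_blue below 0.008 m and z of funnel_amber in the frame of base_blue between 0.082 and 0.09 m and angle between funnel_amber's own z axis and vertical below 0.1 rad and linear speed of funnel_amber below 0.02 m/s and contact force between funnel_amber and the fingers below 0.05 N), for 0.2 s.
4. the white cover lies on the amber funnel, let go (horizontal distance between cover and base_blue below 0.008 m and z of cover in the frame of base_blue between 0.157 and 0.165 m and angle between cover's own z axis and vertical below 0.1 rad and linear speed of cover below 0.02 m/s and contact force between cover and the fingers below 0.05 N), for 0.2 s.
At the end, for the whole second after the job is handed in: On the blue base, from the bottom up, stand the brass screen, the red spacer ring, the amber funnel and the white cover, knob up; each within 8 mm of the base's axis and within 4 mm of its proper height in the stack, tilted less than 0.1 rad, at rest (slower than 0.02 m/s) and released (all of step 1 and all of step 2 and all of step 3 and all of step 4); the robot touches nothing.
It fails at once if the clear funnel is pushed more than 30 mm or tipped over (distance of funnel_clear from where it was at the start of the episode above 0.03 m or angle between funnel_clear's own z axis and vertical above 0.5 rad).
It fails at once if the glass beaker is pushed more than 30 mm or tipped over (distance of beaker from where it was at the start of the episode above 0.03 m or angle between beaker's own z axis and vertical above 0.5 rad).
It fails at once if the vial rack is pushed more than 30 mm or tipped over (distance of vial_rack from where it was at the start of the episode above 0.03 m or angle between vial_rack's own z axis and vertical above 0.5 rad).
It also fails if it takes over 120 s, if anything falls off the work surface, if the arm or the gripper's body presses on something with over 40 N, if the wrist force passes 120 N, or if a joint passes its speed limit or range.

ROBOT

A 6-joint arm with a two-finger parallel gripper is mounted at the origin on the work surface. World frame = base frame: x ahead of the robot, y to its left, z up, the work surface at z = 0. Lengths are in mm, angles in degrees, forces in N, time in s.
With the tool pointing down it reaches from about 275 to 975 mm from the base axis. Payload 8.4 kg.
Tool frame: the origin (TCP) lies on the centre line of the jaws, within the pads' length; the fingertips stand 19 mm ahead of it and the grasp point (between the pads) is the TCP; z points along the fingers, y is the direction in which the jaws open and shut (so a half turn about z gives the same grasp; the last joint's range is limited). The gripper opens to 92 mm and grips with 3 to 60 N. Pads are 20 mm wide; open, the fingers measure 128 mm over their backs; the gripper's body (75 mm by 189 mm) begins 69 mm behind the grasp point.
Start: joints at [-76.341, 20.225, 93.587, -0, 66.188, -0.138], TCP at [149.048, -606.97, 233.583] pointing down, gripper open.
Joint ranges: [-150.9, 150.9], [-52.94, 120.26], [3.33, 152.33], [-74.26, 254.26], [0, 154.13], [-172.89, 172.89]. Speed limits (degrees/s): [127.2, 127.2, 159.86, 180, 180, 180].

INTERFACE

Orientations are given as a 3x3 rotation matrix whose columns are the frame's x, y, z axes.
In Python, from plant import manip gives the robot as it stands.
- The arm moves only by the tool servo_tool, never from a script. Its arguments are lists of equal length, an entry for each row: "rot": the turn, a rotation vector about the tool's x, y, z in degrees, a list of three; "slide": the shift along the tool's x, y, z in mm, a list of three; "jaw": the closure, from 0 (fully open) to 1 (shut). In form: {"rot": [[ax, ay, az], ...], "slide": [[x, y, z], ...], "jaw": [jaw, ...]}. A call has 1 to 8 rows; each row shifts and turns the commanded pose from where the row before left it, along the tool's axes as they then stand; what a row does not reach is not made up. A row lasts 1/10 s, in which the tool goes at most 50 mm and 8.59 degrees, less where a joint would pass 70% of its speed; a pose out of reach is approached as far as the arm can. A call is refused whole if a number of a shift passes 50 or a number of a turn 8.59, either way. A call with a gripper value outside its range is refused whole. The fingers move at their own pace and stop on an object; "force" is the grip in N (left out, the last holds). Time passes only in rows, so rows that do not move let the fingers close. It gives the time, the measured TCP pose, the force and the opening at its end, in the units of the state.
- manip.state(): the state, without advancing time (a new reading comes with each control period).
- manip.snapshot(name): name is "scene" or "top" or "wrist"; returns the picture (400x640x3 uint8, red, green, blue); there is no depth.
- manip.camera_model(name): a dict with "intrinsics" (3x3 intrinsics, pixels), "rvec" (rotation vector, rad) and "tvec" (3), from world to camera coordinates, as OpenCV has them. Camera axes: x right, y down, z forward; pixel columns grow to the right and rows downward; lengths in mm; the calibration is good to about 2 mm. A picture is of the moment at which its call begins: read the wrist's pose just before it. camera_model takes no time and is no camera call; for the wrist camera it gives the pose at the moment of the call.
- manip.close_job(): hands the job in, once; it reports no verdict.
The state is a dict: "time": time; "joint_pos": joint angles; "qvel": joint speeds; "joint_efforts": joint torques, N m; "eef_pos": TCP position; "orientation": TCP orientation; "ft_force": force on the tool from outside, world axes, zero at the start; "wrist_torque": the same for the moment, N m; "gripper_width": finger opening in mm.
Only numpy, scipy, OpenCV 4.12 (cv2) and the standard library are available. Lean on these libraries where they do the work, as an engineer would, in place of code of your own. Each camera call takes 0.05 s, during which the arm holds its last target.

## Working session

There is one attempt and no reset: what is moved stays moved. The work goes in short steps, Python scripts to look and compute and a tool call to move; the robot and the scene stay as the last step left them, time stands still between calls to the robot, and variables do not carry over. Pictures are saved under pics/ and viewed, and the job is handed in when it is done.

Besides the shell and the picture viewer there is one more tool, called after "Call:" in YAML: its name, and indented under it one key for each argument. servo_tool: Moves the arm, as the interface text tells. Its arguments: {"type":"object","properties":{"rot":{"type":"array","items":{"type":"array","items":{"type":"number"}}},"slide":{"type":"array","items":{"type":"array","items":{"type":"number"}}},"jaw":{"type":"array","items":{"type":"number"}},"force":{"type":"number"}},"required":["rot","slide","jaw"]}

```bash
mkdir -p pics; ls; python3 - <<'E'
from plant import manip
import cv2
print(manip.state())
for n in ("scene","top"):
    im=manip.snapshot(n); cv2.imwrite(f"pics/{n}0.png",im[:,:,::-1])
    print(n,manip.camera_model(n))
E
```

```text
pics
{'time': 0.0, 'joint_pos': array([-7.63419477e+01,  2.02614439e+01,  9.36283194e+01,  8.61366309e-04,
        6.61877786e+01, -1.37668033e-01]), 'qvel': array([ 0.11497413,  0.04628535,  0.00752473, -0.05048708,  0.06171796,
        0.01623603]), 'joint_efforts': array([ 2.90469725e-04, -5.93837750e+01, -3.34210503e+01,  6.98310882e-02,
        2.34007370e-02, -1.19410906e-04]), 'eef_pos': array([ 148.93161028, -606.51940454,  232.88069402]), 'orientation': array([[ 9.71153546e-01,  2.38454808e-01, -3.06199637e-04],
       [ 2.38455004e-01, -9.71152652e-01,  1.31833800e-03],
       [ 1.69974457e-05, -1.35332346e-03, -9.99999084e-01]]), 'ft_force': array([-0.07683468, -0.15462715, -0.47543705]), 'wrist_torque': array([ 0.00502605, -0.0464576 ,  0.0153191 ]), 'gripper_width': 91.64733453411759}
scene {'intrinsics': array([[403.8833762 ,   0.        , 317.77075835],
       [  0.        , 403.8833762 , 202.97144379],
       [  0.        ,   0.        ,   1.        ]]), 'rvec': array([ 2.17091395,  0.68856211, -0.30057618]), 'tvec': array([-407.32070794, -160.70042311, 1286.39800735])}
top {'intrinsics': array([[386.94399808,   0.        , 325.12572588],
       [  0.        , 386.94399808, 200.51329025],
       [  0.        ,   0.        ,   1.        ]]), 'rvec': array([ 2.15061557, -2.18421923,  0.1410507 ]), 'tvec': array([  6.20808276, 521.61291047, 944.88076381])}
```

View pics/scene0.png

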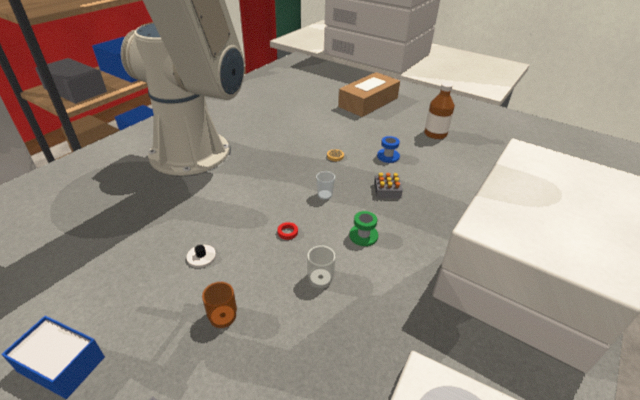

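View pics/top0.png

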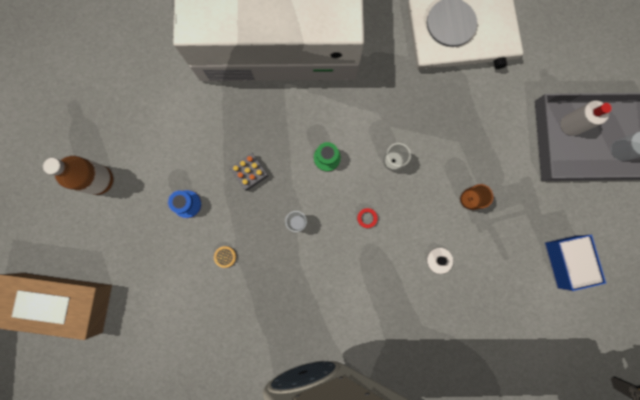

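The scene and top views show every object. In the top view: blue base (184,203), screen (225,257), rack (250,172), beaker (296,222), green base (327,156), red ring (367,218), clear funnel (397,158), amber funnel (476,198), cover (440,261). Next I'll enlarge the crops.

```bash
cat > h.py <<'E'
import numpy as np, cv2
def cam(m):
    R,_=cv2.Rodrigues(np.array(m["rvec"])); return np.array(m["intrinsics"]),R,np.array(m["tvec"]).ravel()
def ray(m,uv,z):
    K,R,t=cam(m); c=-R.T@t; d=R.T@np.linalg.inv(K)@np.array([uv[0],uv[1],1.]); s=(z-c[2])/d[2]; return c+s*d
def proj(m,P):
    return cv2.projectPoints(np.array(P,float).reshape(-1,3),np.array(m["rvec"]),np.array(m["tvec"]),np.array(m["intrinsics"]),None)[0].reshape(-1,2)
def circle(m,c,r,z,n=60):
    a=np.linspace(0,2*np.pi,n); return proj(m,np.c_[c[0]+r*np.cos(a),c[1]+r*np.sin(a),np.full(n,z)])
E
python3 - <<'E'
from plant import manip
from h import *
m=manip.camera_model("top")
K,R,t=cam(m); print("cam",-R.T@t)
for n,uv,z in [("blue",(180,202),60),("screen",(225,257),12),("rack",(250,170),44),("beaker",(296,221),30),("green",(326,152),60),("ring",(367.5,217.5),14),("clear",(395,161),0),("amber",(470,199),0),("cover",(440,261),10)]:
    print(n,ray(m,uv,z).round(0))
im=cv2.imread("pics/top0.png")
c=cv2.resize(im[120:280,150:500],None,fx=2.28,fy=2.28,interpolation=cv2.INTER_CUBIC); cv2.imwrite("pics/topc.png",c)
E
```

```text
cam [408.2051336   11.95959941 999.07145058]
blue [520. 351.  60.]
screen [384. 252.  12.]
rack [600. 185.  44.]
beaker [471.  72.  30.]
green [639.  -6.  60.]
ring [ 478. -110.   14.]
clear [ 627. -188.    0.]
amber [ 524. -381.    0.]
cover [ 365. -291.   10.]
```

View pics/topc.png

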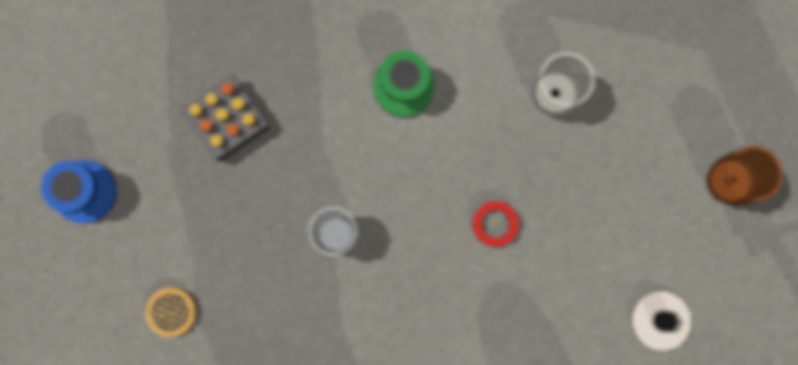

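Call:
servo_tool:
  rot:
    - [0,0,-8.5]
    - [0,0,-8.5]
    - [0,0,-8.5]
    - [0,0,-8.5]
    - [0,0,-8.5]
    - [0,0,-8.5]
    - [0,0,-8.5]
    - [0,0,-8.5]
  slide:
    - [0,0,-6]
    - [0,0,-6]
    - [0,0,-6]
    - [0,0,-6]
    - [0,0,-6]
    - [0,0,-6]
    - [0,0,-6]
    - [0,0,-6]
  jaw: [0,0,0,0,0,0,0,0]
  force: 20

```text
time: 0.9
eef_pos: [149.0, -606.7, 281.4]
orientation: [[0.137, 0.991, -0.0], [0.991, -0.137, 0.001], [0.001, -0.0, -1.0]]
ft_force: [0.1, -0.2, 0.0]
gripper_width: 91.9
```

Call:
servo_tool:
  rot:
    - [0,0,-8.2]
    - [0,0,0]
    - [0,0,0]
    - [0,0,0]
    - [0,0,0]
  slide:
    - [0,0,0]
    - [0,30,0]
    - [40,30,0]
    - [40,30,0]
    - [40,30,0]
  jaw: [0,0,0,0,0]

```text
time: 1.4
eef_pos: [269.7, -485.4, 281.0]
orientation: [[0.001, 1.0, -0.0], [1.0, -0.001, 0.001], [0.001, -0.0, -1.0]]
ft_force: [1.6, 0.2, 1.0]
gripper_width: 92.1
```

Call:
servo_tool:
  rot:
    - [0,0,0]
    - [0,0,0]
    - [0,0,0]
    - [0,0,0]
    - [0,0,0]
    - [0,0,0]
    - [0,0,0]
    - [0,0,0]
  slide:
    - [46,12,0]
    - [46,12,0]
    - [46,12,0]
    - [46,12,0]
    - [46,12,0]
    - [46,12,0]
    - [46,12,0]
    - [46,12,0]
  jaw: [0,0,0,0,0,0,0,0]

```text
time: 2.2
eef_pos: [364.9, -117.2, 281.6]
orientation: [[0.001, 1.0, 0.0], [1.0, -0.001, -0.0], [-0.0, 0.0, -1.0]]
ft_force: [0.8, 0.1, -0.4]
gripper_width: 92.1
```

Call:
servo_tool:
  rot:
    - [0,0,0]
    - [0,0,0]
    - [0,0,0]
    - [0,0,0]
    - [0,0,0]
    - [0,0,0]
    - [0,0,0]
    - [0,0,0]
  slide:
    - [46,3,0]
    - [46,3,0]
    - [46,3,0]
    - [46,3,0]
    - [46,3,0]
    - [46,3,0]
    - [46,0,0]
    - [46,0,0]
  jaw: [0,0,0,0,0,0,0,0]

```text
time: 3.0
eef_pos: [382.5, 251.0, 281.5]
orientation: [[-0.0, 1.0, -0.0], [1.0, 0.0, -0.0], [-0.0, -0.0, -1.0]]
ft_force: [0.8, -0.8, 0.0]
gripper_width: 92.1
```

```bash
python3 - <<'E'
from plant import manip
from h import *
s=manip.state(); print(s["eef_pos"],s["joint_pos"])
m=manip.camera_model("wrist"); im=manip.snapshot("wrist"); cv2.imwrite("pics/w1.png",im[:,:,::-1])
K,R,t=cam(m); print(-R.T@t,R,K)
print(proj(m,[[384,252,12],[520,351,60]]))
E
```

```text
[382.51874206 250.9688054  281.45058497] [ 3.30869392e+01  2.15782732e+00  1.09899996e+02 -8.84073367e-03
  6.79495119e+01  3.30685074e+01]
[382.53395079 333.48286929 434.22246144] [[ 9.99999830e-01  5.45392614e-04  2.05437150e-04]
 [ 4.62735172e-04 -9.57317786e-01  2.89037095e-01]
 [ 3.54307334e-04 -2.89036951e-01 -9.57317876e-01]] [[305.51817758   0.         318.71054385]
 [  0.         305.51817758 206.37482464]
 [  0.           0.           1.        ]]
[[319.66395961 174.92523911]
 [437.54855817  98.37303413]]
```

View pics/w1.png

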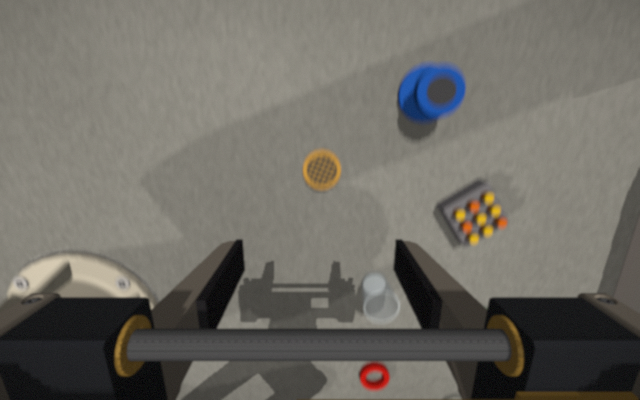

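The wrist view shows the screen at about (322,170) and the blue head at about (441,90), with the fingers in the lower half. I'll measure both with colour masks.

```bash
cat >> h.py <<'E'
def look(manip,name,pred,z,r,lo,hi,pic=None,half=60,dark=False):
    """colour blob nearest predicted pixel; returns world center; overlays circle r at z"""
    m=manip.camera_model(name); im=np.ascontiguousarray(manip.snapshot(name)[:,:,::-1])
    hsv=cv2.cvtColor(im,cv2.COLOR_BGR2HSV)
    mask=cv2.inRange(hsv,np.array(lo),np.array(hi))
    return m,im,mask
def blob(mask,uv,half):
    k=np.zeros_like(mask); u,v=map(int,uv); k[max(0,v-half):v+half,max(0,u-half):u+half]=mask[max(0,v-half):v+half,max(0,u-half):u+half]
    cs,_=cv2.findContours(k,cv2.RETR_EXTERNAL,cv2.CHAIN_APPROX_NONE)
    c=max(cs,key=cv2.contourArea); return c,cv2.fitEllipse(cv2.convexHull(c))
def zoom(im,uv,half,path,f=5):
    u,v=map(int,uv); c=im[max(0,v-half):v+half,max(0,u-half):u+half]
    cv2.imwrite(path,cv2.resize(c,None,fx=f,fy=f,interpolation=cv2.INTER_CUBIC))
E
python3 - <<'E'
from plant import manip
from h import *
m=manip.camera_model("wrist"); im=cv2.imread("pics/w1.png")
hsv=cv2.cvtColor(im,cv2.COLOR_BGR2HSV)
print(hsv[170,305],hsv[70,441],hsv[90,420],hsv[110,410])
mk=cv2.inRange(hsv,(8,90,60),(30,255,255)); c,e=blob(mk,(322,170),30); print(e,ray(m,e[0],10))
mk=cv2.inRange(hsv,(100,120,165),(130,255,255)); c,e=blob(mk,(441,90),40); print(e,ray(m,e[0],60))
o=im.copy()
for (cx,cy,z,r) in [(386,258,12,27),(524,362,60,28)]:
    pass
p=ray(m,(322,170),12); q=ray(m,(441.5,90),60); print(p,q)
for P,z,r in((p,12,27),(q,60,28)): cv2.polylines(o,[circle(m,P,r,z).round().astype(int)],True,(255,255,255),1)
cv2.imwrite("pics/o1.png",cv2.resize(o[50:210,280:480],None,fx=4,fy=3.7))
E
```

```text
[ 19 171 201] [108 198 167] [108 204 170] [109 199 101]
((321.303466796875, 169.43373107910156), (38.76942825317383, 41.350868225097656), 179.4550323486328) [386.86373285 266.11748731  10.        ]
((440.67987060546875, 89.2082290649414), (43.59815979003906, 45.92490768432617), 37.70008087158203) [523.21228808 367.62899786  60.        ]
[387.81893711 265.66424167  12.        ] [524.253681   366.77783955  60.        ]
```

View pics/o1.png

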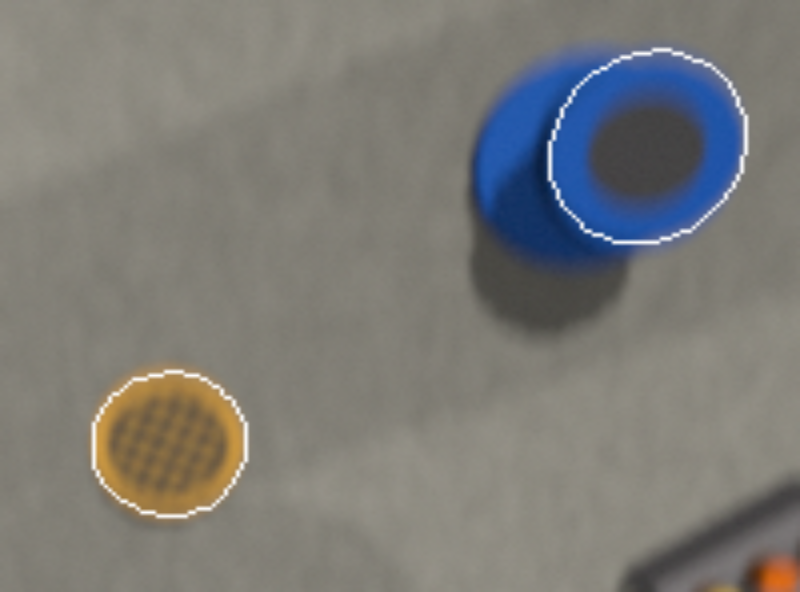

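Wrist and top views disagree by about 15 mm in y. I'll re-shoot now that the arm is settled and check against the scene camera.

```bash
python3 - <<'E'
from plant import manip
from h import *
print(manip.state()["eef_pos"])
m=manip.camera_model("wrist"); im=np.ascontiguousarray(manip.snapshot("wrist")[:,:,::-1]);cv2.imwrite("pics/w2.png",im)
print(manip.state()["eef_pos"])
hsv=cv2.cvtColor(im,cv2.COLOR_BGR2HSV)
mk=cv2.inRange(hsv,(8,90,60),(30,255,255)); c,e=blob(mk,(322,170),30); print(e,ray(m,e[0],10))
mk=cv2.inRange(hsv,(100,120,135),(130,255,255)); c,e=blob(mk,(441,90),40); print(e,ray(m,e[0],60))
im=cv2.imread("pics/scene0.png")
ms=manip.camera_model("scene"); mt=manip.camera_model("top"); t=cv2.imread("pics/top0.png")
for P,z,r in(((386,266),12,27),((523,367),60,28)):
    cv2.polylines(im,[circle(ms,P,r,z).round().astype(int)],True,(255,255,255),1)
    cv2.polylines(t,[circle(mt,P,r,z).round().astype(int)],True,(255,255,255),1)
for P,z,r in(((384,252),12,27),((520,351),60,28)):
    cv2.polylines(im,[circle(ms,P,r,z).round().astype(int)],True,(0,255,255),1)
    cv2.polylines(t,[circle(mt,P,r,z).round().astype(int)],True,(0,255,255),1)
a=cv2.resize(im[120:180,310:420],(550,300)); b=cv2.resize(t[185:275,150:260],(366,300))
cv2.imwrite("pics/o2.png",np.vstack([a,cv2.copyMakeBorder(b,0,0,0,184,0)]))
E
```

```text
[382.98814469 256.60220096 281.6668509 ]
[382.79442321 253.50002016 281.38647432]
((320.95562744140625, 177.23587036132812), (38.617549896240234, 39.21369171142578), 19.894153594970703) [386.41421923 255.03432203  10.        ]
((430.56182861328125, 99.47686004638672), (52.736942291259766, 66.26600646972656), 82.16876220703125) [512.76204284 356.46582004  60.        ]
```

View pics/o2.png

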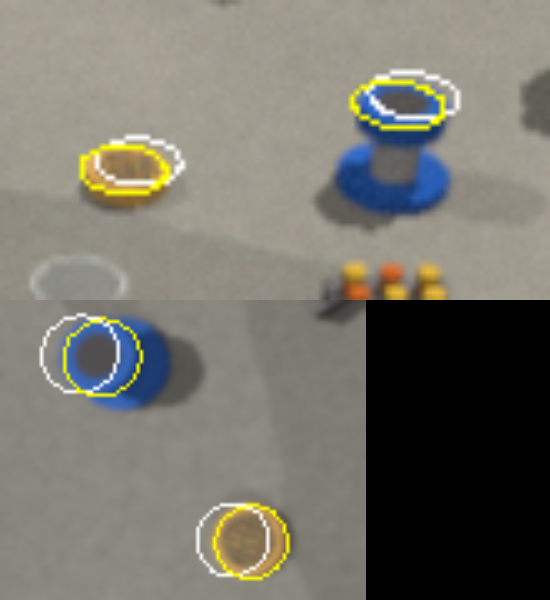

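The 15 mm came from the arm still moving when I took the first shot, so I need to settle before looking. Settling now.

Call:
servo_tool:
  rot:
    - [0,0,0]
    - [0,0,0]
    - [0,0,0]
    - [0,0,0]
  slide:
    - [0,0,0]
    - [0,0,0]
    - [0,0,0]
    - [0,0,0]
  jaw: [0,0,0,0]

```text
time: 3.5
eef_pos: [383.3, 248.0, 281.7]
orientation: [[0.002, 1.0, 0.0], [1.0, -0.002, -0.0], [-0.0, 0.0, -1.0]]
ft_force: [0.2, 0.6, 0.6]
gripper_width: 91.6
```

```bash
python3 - <<'E'
from plant import manip
from h import *
print(manip.state()["eef_pos"])
m=manip.camera_model("wrist"); im=np.ascontiguousarray(manip.snapshot("wrist")[:,:,::-1]);cv2.imwrite("pics/w3.png",im)
print(manip.state()["eef_pos"])
hsv=cv2.cvtColor(im,cv2.COLOR_BGR2HSV)
mk=cv2.inRange(hsv,(8,90,60),(30,255,255)); c,e=blob(mk,(322,174),30); print(e,ray(m,e[0],10))
p=ray(m,e[0],12)
mk=cv2.inRange(hsv,(0,0,0),(180,90,90)); c,e=blob(mk,proj(m,[522,353,60])[0],16); print(e,ray(m,e[0],60))
q=ray(m,e[0],60)
for P,z,r in((p,12,27),(q,60,28)): cv2.polylines(im,[circle(m,P,r,z).round().astype(int)],True,(255,255,255),1)
cv2.imwrite("pics/o3.png",cv2.resize(im[50:210,280:480],None,fx=4,fy=3.7))
np.save("w3m.npy",m,allow_pickle=True)
E
```

```text
[383.27749031 247.95492695 281.66484114]
[383.3006219  248.13540672 281.73266229]
((320.8811340332031, 170.0552215576172), (38.77475357055664, 39.576515197753906), 10.848817825317383) [386.50035883 255.53129141  10.        ]
((440.2425231933594, 91.03262329101562), (26.400720596313477, 30.30628776550293), 32.12456512451172) [523.29741579 355.72206535  60.        ]
```

View pics/o3.png

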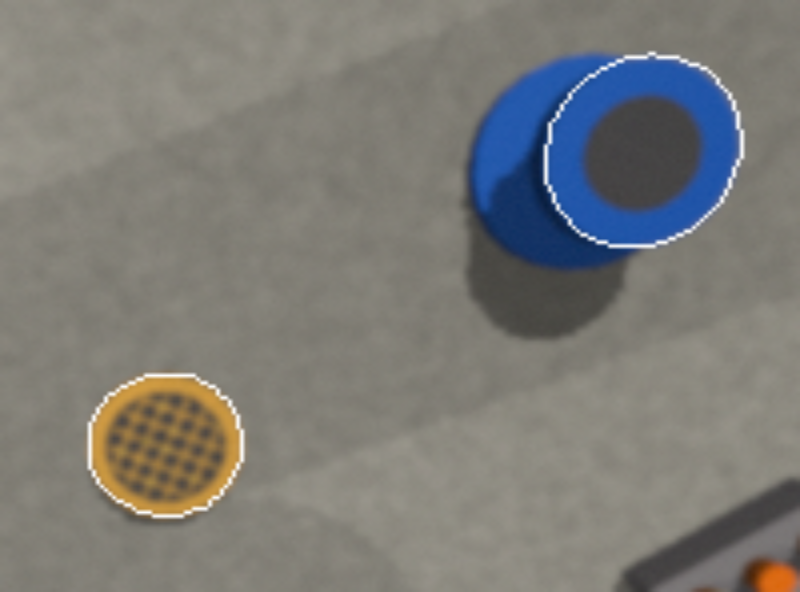

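Call:
servo_tool:
  rot:
    - [0,0,0]
    - [0,0,0]
    - [0,0,0]
    - [0,0,0]
    - [0,0,0]
    - [0,0,0]
    - [0,0,0]
    - [0,0,0]
  slide:
    - [7,3.2,35]
    - [0,0,45]
    - [0,0,45]
    - [0,0,35]
    - [0,0,20]
    - [0,0,0]
    - [0,0,0]
    - [0,0,0]
  jaw: [0,0,0,0,0,0,0,0]

```text
time: 4.35
eef_pos: [387.3, 256.4, 103.0]
orientation: [[0.001, 1.0, 0.002], [1.0, -0.001, 0.001], [0.001, 0.002, -1.0]]
ft_force: [-0.1, -1.0, 0.1]
gripper_width: 91.8
```

```bash
python3 - <<'E'
from plant import manip
from h import *
print(manip.state()["eef_pos"])
m=manip.camera_model("wrist"); im=np.ascontiguousarray(manip.snapshot("wrist")[:,:,::-1])
hsv=cv2.cvtColor(im,cv2.COLOR_BGR2HSV)
u=proj(m,[386.5,255.2,12])[0]
mk=cv2.inRange(hsv,(8,90,60),(30,255,255)); c,e=blob(mk,u,50); print(u,e,ray(m,e[0],12))
cv2.polylines(im,[circle(m,ray(m,e[0],12),27,12).round().astype(int)],True,(255,255,255),1)
cv2.imwrite("pics/w4.png",im)
E
```

```text
[387.30466208 256.40770652 102.9725007 ]
[317.43374267 218.05110213] ((317.47320556640625, 216.4722137451172), (63.395084381103516, 63.888404846191406), 71.86448669433594) [386.5353169  256.60361644  12.        ]
```

View pics/w4.png

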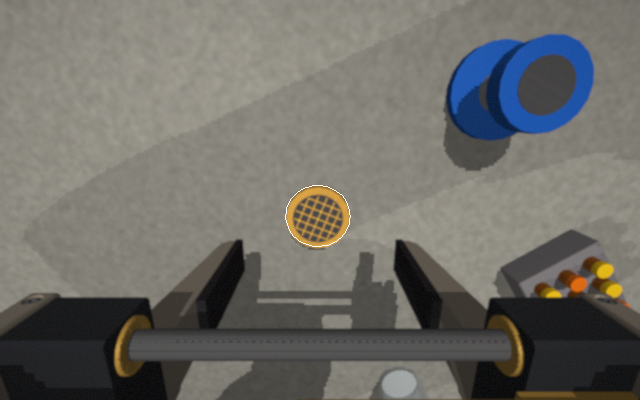

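Call:
servo_tool:
  rot:
    - [0,0,0]
    - [0,0,0]
    - [0,0,0]
    - [0,0,0]
    - [0,0,0]
    - [0,0,0]
    - [0,0,0]
    - [0,0,0]
  slide:
    - [0,0,35]
    - [0,0,30]
    - [0,0,15]
    - [0,0,0]
    - [0,0,0]
    - [0,0,0]
    - [0,0,0]
    - [0,0,0]
  jaw: [0,0,0,0,0,0,0,0]
  force: 20

```text
time: 5.2
eef_pos: [386.8, 256.4, 22.4]
orientation: [[0.0, 1.0, 0.001], [1.0, -0.0, 0.001], [0.001, 0.001, -1.0]]
ft_force: [-0.4, 0.8, -0.8]
gripper_width: 92.0
```

Call:
servo_tool:
  rot:
    - [0,0,0]
    - [0,0,0]
    - [0,0,0]
    - [0,0,0]
    - [0,0,0]
    - [0,0,0]
    - [0,0,0]
    - [0,0,0]
  slide:
    - [0,0,0]
    - [0,0,0]
    - [0,0,0]
    - [0,0,0]
    - [0,0,0]
    - [0,0,0]
    - [0,0,0]
    - [0,0,0]
  jaw: [0.2,0.3,0.4,0.5,0.6,0.7,0.8,0.8]
  force: 20

```text
time: 6.0
eef_pos: [386.3, 256.0, 21.6]
orientation: [[0.0, 1.0, -0.0], [1.0, -0.0, -0.0], [-0.0, -0.0, -1.0]]
ft_force: [-0.3, 0.9, -0.8]
gripper_width: 52.9
```

Call:
servo_tool:
  rot:
    - [0,0,0]
    - [0,0,0]
    - [0,0,0]
    - [0,0,0]
    - [0,0,0]
    - [0,0,0]
    - [0,0,0]
    - [0,0,0]
  slide:
    - [0,0,-20]
    - [0,0,-35]
    - [0,0,-35]
    - [5,30,-20]
    - [20,30,-10]
    - [20,30,0]
    - [20,30,0]
    - [15,15,0]
  jaw: [0.8,0.8,0.8,0.8,0.8,0.8,0.8,0.8]

```text
time: 6.8
eef_pos: [523.5, 337.1, 141.6]
orientation: [[0.001, 1.0, 0.001], [1.0, -0.001, 0.001], [0.001, 0.001, -1.0]]
ft_force: [-0.8, 0.0, -0.0]
gripper_width: 53.6
```

Call:
servo_tool:
  rot:
    - [0,0,0]
    - [0,0,0]
    - [0,0,0]
    - [0,0,0]
    - [0,0,0]
  slide:
    - [0,0,0]
    - [0,0,0]
    - [0,0,0]
    - [0,0,0]
    - [0,0,0]
  jaw: [0.8,0.8,0.8,0.8,0.8]

```text
time: 7.3
eef_pos: [520.8, 335.6, 141.8]
orientation: [[0.0, 1.0, -0.0], [1.0, -0.0, -0.0], [-0.0, -0.0, -1.0]]
ft_force: [0.7, 0.1, -1.1]
gripper_width: 53.1
```

```bash
python3 - <<'E'
from plant import manip
from h import *
s=manip.state();print(s["eef_pos"],s["gripper_width"])
m=manip.camera_model("wrist"); im=np.ascontiguousarray(manip.snapshot("wrist")[:,:,::-1])
cv2.imwrite("pics/w5a.png",im)
hsv=cv2.cvtColor(im,cv2.COLOR_BGR2HSV)
u=proj(m,[523.3,355.7,60])[0]
mk=cv2.inRange(hsv,(0,0,0),(180,90,90)); c,e=blob(mk,u,35); print(u,e,ray(m,e[0],60))
mk=cv2.inRange(hsv,(100,120,140),(130,255,255)); c,e2=blob(mk,u,70); print(e2,ray(m,e2[0],60))
cv2.polylines(im,[circle(m,ray(m,e[0],60),28,60).round().astype(int)],True,(255,255,255),1)
t=s["eef_pos"]; print(proj(m,[t[0],t[1],t[2]-9]))
cv2.imwrite("pics/w5.png",im)
E
```

```text
[520.80376159 335.55824433 141.78025187] 53.143111267086496
[321.77409065 196.20182452] ((320.91546630859375, 197.14540100097656), (40.23454666137695, 40.4393196105957), 86.8338851928711) [522.62002926 354.92461792  60.        ]
((320.4730529785156, 186.42428588867188), (75.61780548095703, 84.2564926147461), 0.1654292643070221) [522.25365757 363.65102831  60.        ]
[[318.60487808 261.50007459]]
```

View pics/w5.png

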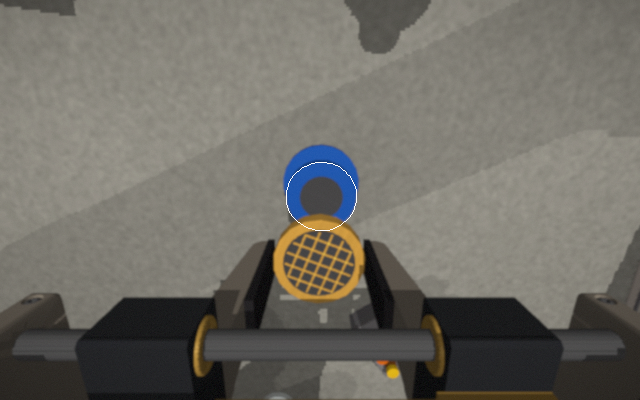

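Call:
servo_tool:
  rot:
    - [0,0,0]
    - [0,0,0]
    - [0,0,0]
    - [0,0,0]
    - [0,0,0]
    - [0,0,0]
    - [0,0,0]
    - [0,0,0]
  slide:
    - [19.4,1.9,0]
    - [0,0,15]
    - [0,0,20]
    - [0,0,10]
    - [0,0,0]
    - [0,0,0]
    - [0,0,0]
    - [0,0,0]
  jaw: [0.8,0.8,0.8,0.8,0.8,0.8,0.8,0.8]

```text
time: 8.15
eef_pos: [523.7, 355.6, 97.4]
orientation: [[0.0, 1.0, 0.001], [1.0, -0.0, 0.001], [0.001, 0.001, -1.0]]
ft_force: [-0.0, -0.6, -1.1]
gripper_width: 53.7
```

Call:
servo_tool:
  rot:
    - [0,0,0]
    - [0,0,0]
    - [0,0,0]
    - [0,0,0]
    - [0,0,0]
    - [0,0,0]
    - [0,0,0]
    - [0,0,0]
  slide:
    - [0,-0.5,5]
    - [0,0,5]
    - [0,0,3]
    - [0,0,1.5]
    - [0,0,0.5]
    - [0,0,0]
    - [0,0,0]
    - [0,0,0]
  jaw: [0.8,0.8,0.8,0.8,0.8,0.8,0.8,0.8]

```text
time: 8.95
eef_pos: [522.8, 355.5, 81.6]
orientation: [[0.0, 1.0, 0.0], [1.0, -0.0, 0.0], [0.0, 0.0, -1.0]]
ft_force: [1.5, 0.2, -0.5]
gripper_width: 53.4
```

Call:
servo_tool:
  rot:
    - [0,0,0]
    - [0,0,0]
    - [0,0,0]
    - [0,0,0]
    - [0,0,0]
    - [0,0,0]
    - [0,0,0]
    - [0,0,0]
  slide:
    - [0,0,0]
    - [0,0,0]
    - [0,0,0]
    - [0,0,0]
    - [0,0,-10]
    - [0,0,-30]
    - [0,0,-40]
    - [0,0,-40]
  jaw: [0.4,0.35,0.25,0.15,0.1,0,0,0]

```text
time: 9.75
eef_pos: [522.4, 355.2, 203.3]
orientation: [[0.0, 1.0, -0.0], [1.0, -0.0, -0.0], [-0.0, -0.0, -1.0]]
ft_force: [1.3, 0.7, -0.3]
gripper_width: 91.5
```

Call:
servo_tool:
  rot:
    - [0,0,0]
    - [0,0,0]
    - [0,0,0]
    - [0,0,0]
    - [0,0,0]
  slide:
    - [-20,0,0]
    - [0,0,0]
    - [0,0,0]
    - [0,0,0]
    - [0,0,0]
  jaw: [0,0,0,0,0]

```text
time: 10.25
eef_pos: [522.2, 335.5, 200.5]
orientation: [[-0.0, 1.0, -0.002], [1.0, 0.0, -0.001], [-0.001, -0.002, -1.0]]
ft_force: [0.3, -0.2, -0.3]
gripper_width: 91.5
```

```bash
python3 - <<'E'
from plant import manip
from h import *
s=manip.state();print(s["eef_pos"],s["gripper_width"])
m=manip.camera_model("wrist"); im=np.ascontiguousarray(manip.snapshot("wrist")[:,:,::-1])
hsv=cv2.cvtColor(im,cv2.COLOR_BGR2HSV)
u=proj(m,[522.7,355,72])[0]
mk=cv2.inRange(hsv,(8,90,60),(30,255,255)); c,e=blob(mk,u,60); print(u,e,ray(m,e[0],72))
cv2.polylines(im,[circle(m,(522.7,355),27,72).round().astype(int)],True,(255,255,255),1)
cv2.imwrite("pics/w6.png",im)
E
```

```text
[522.23366189 335.45041819 200.45610077] 91.45348681534267
[319.3231209 183.9428075] ((319.42144775390625, 183.76739501953125), (56.72182083129883, 57.35037612915039), 19.35287857055664) [522.79232175 355.16864951  72.        ]
```

View pics/w6.png

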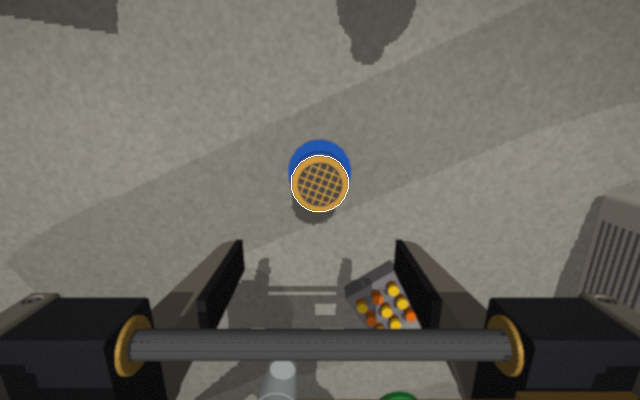

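Screen is on the base within 0.5 mm. Now the ring.

Call:
servo_tool:
  rot:
    - [0,0,0]
    - [0,0,0]
    - [0,0,0]
    - [0,0,0]
    - [0,0,0]
    - [0,0,0]
    - [0,0,0]
    - [0,0,0]
  slide:
    - [-35,-5,0]
    - [-45,-5,0]
    - [-45,-5,0]
    - [-45,-5,0]
    - [-45,-5,0]
    - [-45,-5,0]
    - [-45,-5,0]
    - [-45,-5,0]
  jaw: [0,0,0,0,0,0,0,0]

```text
time: 11.1
eef_pos: [482.3, -16.0, 201.4]
orientation: [[-0.0, 1.0, -0.0], [1.0, 0.0, 0.0], [0.0, -0.0, -1.0]]
ft_force: [1.4, 0.3, 0.8]
gripper_width: 92.1
```

Call:
servo_tool:
  rot:
    - [0,0,0]
    - [0,0,0]
    - [0,0,0]
    - [0,0,0]
    - [0,0,0]
    - [0,0,0]
    - [0,0,0]
    - [0,0,0]
  slide:
    - [-45,-2,0]
    - [-35,0,30]
    - [-15,0,40]
    - [0,0,20]
    - [0,0,10]
    - [0,0,0]
    - [0,0,0]
    - [0,0,0]
  jaw: [0,0,0,0,0,0,0,0]

```text
time: 11.9
eef_pos: [481.6, -109.3, 102.7]
orientation: [[-0.001, 1.0, 0.002], [1.0, 0.001, -0.0], [-0.0, 0.002, -1.0]]
ft_force: [0.8, -0.9, 0.2]
gripper_width: 91.7
```

```bash
python3 - <<'E'
from plant import manip
from h import *
s=manip.state();print(s["eef_pos"],s["gripper_width"])
m=manip.camera_model("wrist"); im=np.ascontiguousarray(manip.snapshot("wrist")[:,:,::-1])
hsv=cv2.cvtColor(im,cv2.COLOR_BGR2HSV)
u=proj(m,[480,-107,14])[0]
mk=cv2.inRange(hsv,(0,120,90),(6,255,255))|cv2.inRange(hsv,(172,120,90),(180,255,255)); c,e=blob(mk,u,60); print(u,e,ray(m,e[0],14))
cv2.polylines(im,[circle(m,ray(m,e[0],14),26,14).round().astype(int)],True,(255,255,255),1)
cv2.imwrite("pics/w7.png",im)
E
```

```text
[ 481.6410707  -109.34062148  102.71559861] 91.74981945079061
[316.38822208 214.71312914] ((315.4778747558594, 213.96629333496094), (60.983978271484375, 61.50487518310547), 65.21903991699219) [ 479.24355762 -106.34584104   14.        ]
```

View pics/w7.png

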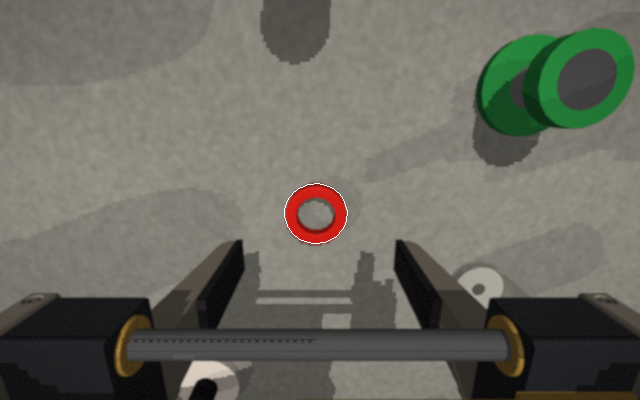

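Call:
servo_tool:
  rot:
    - [0,0,0]
    - [0,0,0]
    - [0,0,0]
    - [0,0,0]
    - [0,0,0]
    - [0,0,0]
    - [0,0,0]
    - [0,0,0]
  slide:
    - [3,-2.4,35]
    - [0,0,30]
    - [0,0,15]
    - [0,0,0.5]
    - [0,0,0]
    - [0,0,0]
    - [0,0,0]
    - [0,0,0]
  jaw: [0,0,0,0,0,0,0.1,0.2]
  force: 15

```text
time: 12.75
eef_pos: [478.7, -106.7, 21.7]
orientation: [[-0.0, 1.0, 0.001], [1.0, 0.0, -0.0], [-0.0, 0.001, -1.0]]
ft_force: [-0.2, 0.5, 0.3]
gripper_width: 78.2
```

Call:
servo_tool:
  rot:
    - [0,0,0]
    - [0,0,0]
    - [0,0,0]
    - [0,0,0]
    - [0,0,0]
    - [0,0,0]
    - [0,0,0]
    - [0,0,0]
  slide:
    - [0,0,0]
    - [0,0,0]
    - [0,0,0]
    - [0,0,0]
    - [0,0,0]
    - [0,0,0]
    - [0,0,0]
    - [0,0,0]
  jaw: [0.3,0.35,0.4,0.5,0.6,0.7,0.8,0.8]

```text
time: 13.55
eef_pos: [478.3, -106.6, 21.1]
orientation: [[0.0, 1.0, 0.0], [1.0, -0.0, 0.0], [0.0, 0.0, -1.0]]
ft_force: [0.3, -0.4, 1.3]
gripper_width: 50.6
```

Call:
servo_tool:
  rot:
    - [0,0,0]
    - [0,0,0]
    - [0,0,0]
    - [0,0,0]
    - [0,0,0]
    - [0,0,0]
    - [0,0,0]
    - [0,0,0]
  slide:
    - [0,0,-15]
    - [0,0,-35]
    - [0,0,-40]
    - [15,0,-40]
    - [30,4,-40]
    - [40,5,-10]
    - [40,5,0]
    - [40,5,0]
  jaw: [0.8,0.8,0.8,0.8,0.8,0.8,0.8,0.8]

```text
time: 14.35
eef_pos: [497.5, 59.8, 201.8]
orientation: [[0.001, 1.0, 0.002], [1.0, -0.001, 0.0], [0.0, 0.002, -1.0]]
ft_force: [0.1, 0.0, 0.6]
gripper_width: 50.5
```

Call:
servo_tool:
  rot:
    - [0,0,0]
    - [0,0,0]
    - [0,0,0]
    - [0,0,0]
    - [0,0,0]
    - [0,0,0]
    - [0,0,0]
    - [0,0,0]
  slide:
    - [45,5,0]
    - [45,5,0]
    - [45,5,0]
    - [45,5,0]
    - [45,5,0]
    - [30,0,10]
    - [17,0,20]
    - [5,0,10]
  jaw: [0.8,0.8,0.8,0.8,0.8,0.8,0.8,0.8]

```text
time: 15.15
eef_pos: [521.3, 336.7, 159.2]
orientation: [[-0.002, 1.0, -0.002], [1.0, 0.002, -0.001], [-0.001, -0.002, -1.0]]
ft_force: [-0.3, -0.6, -1.1]
gripper_width: 50.7
```

Call:
servo_tool:
  rot:
    - [0,0,0]
    - [0,0,0]
    - [0,0,0]
    - [0,0,0]
    - [0,0,0]
    - [0,0,0]
  slide:
    - [0,0,0]
    - [0,0,0]
    - [0,0,0]
    - [0,0,0]
    - [0,0,0]
    - [0,0,0]
  jaw: [0.8,0.8,0.8,0.8,0.8,0.8]

```text
time: 15.75
eef_pos: [522.6, 335.0, 161.4]
orientation: [[0.001, 1.0, 0.001], [1.0, -0.001, 0.0], [0.0, 0.001, -1.0]]
ft_force: [-0.3, -0.3, -0.5]
gripper_width: 50.9
```

```bash
python3 - <<'E'
from plant import manip
from h import *
s=manip.state();print(s["eef_pos"],s["gripper_width"])
m=manip.camera_model("wrist"); im=np.ascontiguousarray(manip.snapshot("wrist")[:,:,::-1])
hsv=cv2.cvtColor(im,cv2.COLOR_BGR2HSV)
t=s["eef_pos"]; u=proj(m,[t[0],t[1],t[2]-7])[0]
mk=cv2.inRange(hsv,(0,120,90),(6,255,255))|cv2.inRange(hsv,(172,120,90),(180,255,255)); c,e=blob(mk,u,60); print(u,e,ray(m,e[0],t[2]-7))
cv2.polylines(im,[circle(m,(522.7,355),27,72).round().astype(int)],True,(255,255,255),1)
cv2.imwrite("pics/w8.png",im)
E
```

```text
[522.57038201 335.04050173 161.44074638] 50.90166792620024
[318.61233951 263.1272811 ] ((318.3597106933594, 261.2232360839844), (86.85888671875, 88.25316619873047), 87.6743392944336) [522.42505001 336.25702214 154.44074638]
```

View pics/w8.png

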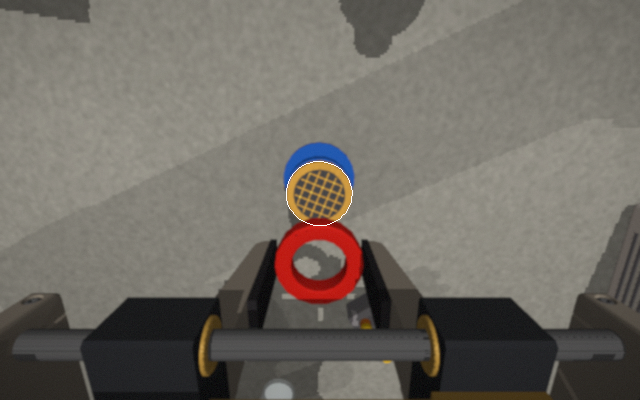

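Call:
servo_tool:
  rot:
    - [0,0,0]
    - [0,0,0]
    - [0,0,0]
    - [0,0,0]
    - [0,0,0]
    - [0,0,0]
    - [0,0,0]
    - [0,0,0]
  slide:
    - [19.5,0.2,0]
    - [0,0,20]
    - [0,0,20]
    - [0,0,12]
    - [0,0,0]
    - [0,0,0]
    - [0,0,0]
    - [0,0,0]
  jaw: [0.8,0.8,0.8,0.8,0.8,0.8,0.8,0.8]

```text
time: 16.6
eef_pos: [523.0, 355.2, 110.0]
orientation: [[0.0, 1.0, 0.001], [1.0, -0.0, 0.001], [0.001, 0.001, -1.0]]
ft_force: [-0.5, -0.8, 0.1]
gripper_width: 50.7
```

Call:
servo_tool:
  rot:
    - [0,0,0]
    - [0,0,0]
    - [0,0,0]
    - [0,0,0]
    - [0,0,0]
    - [0,0,0]
    - [0,0,0]
    - [0,0,0]
  slide:
    - [0,0,5]
    - [0,0,5]
    - [0,0,3]
    - [0,0,2]
    - [0,0,1]
    - [0,0,0]
    - [0,0,0]
    - [0,0,0]
  jaw: [0.8,0.8,0.8,0.8,0.8,0.8,0.8,0.8]

```text
time: 17.4
eef_pos: [522.4, 354.8, 93.1]
orientation: [[-0.0, 1.0, -0.0], [1.0, 0.0, -0.0], [-0.0, -0.0, -1.0]]
ft_force: [-1.8, -2.5, 3.4]
gripper_width: 50.4
```

Light contact at the expected height (3.4 N). Releasing.

Call:
servo_tool:
  rot:
    - [0,0,0]
    - [0,0,0]
    - [0,0,0]
    - [0,0,0]
    - [0,0,0]
    - [0,0,0]
    - [0,0,0]
    - [0,0,0]
  slide:
    - [0,0,0]
    - [0,0,0]
    - [0,0,0]
    - [0,0,0]
    - [0,0,-10]
    - [0,0,-30]
    - [0,0,-40]
    - [0,0,-40]
  jaw: [0.4,0.35,0.25,0.15,0.1,0,0,0]

```text
time: 18.2
eef_pos: [522.2, 354.6, 214.7]
orientation: [[0.0, 1.0, -0.0], [1.0, -0.0, -0.0], [-0.0, -0.0, -1.0]]
ft_force: [0.2, 0.1, 1.2]
gripper_width: 91.9
```

Call:
servo_tool:
  rot:
    - [0,0,0]
    - [0,0,0]
    - [0,0,0]
    - [0,0,0]
    - [0,0,0]
  slide:
    - [-20,0,0]
    - [0,0,0]
    - [0,0,0]
    - [0,0,0]
    - [0,0,0]
  jaw: [0,0,0,0,0]

```text
time: 18.7
eef_pos: [522.0, 334.9, 211.8]
orientation: [[-0.0, 1.0, -0.002], [1.0, 0.0, -0.001], [-0.001, -0.002, -1.0]]
ft_force: [0.2, 0.6, 0.3]
gripper_width: 92.1
```

```bash
python3 - <<'E'
from plant import manip
from h import *
s=manip.state();print(s["eef_pos"],s["gripper_width"])
m=manip.camera_model("wrist"); im=np.ascontiguousarray(manip.snapshot("wrist")[:,:,::-1])
hsv=cv2.cvtColor(im,cv2.COLOR_BGR2HSV)
u=proj(m,[522.7,355,86])[0]
mk=cv2.inRange(hsv,(0,120,90),(6,255,255))|cv2.inRange(hsv,(172,120,90),(180,255,255)); c,e=blob(mk,u,60); print(u,e,ray(m,e[0],86))
cv2.polylines(im,[circle(m,(522.7,355),26,86).round().astype(int)],True,(255,255,255),1)
cv2.imwrite("pics/w9.png",im)
E
```

```text
[522.02876212 334.86677818 211.81905704] 92.09991276055294
[319.54521087 183.94475691] ((319.1689758300781, 185.04812622070312), (54.34537887573242, 54.60942459106445), 62.35686492919922) [522.35018658 353.94793097  86.        ]
```

View pics/w9.png

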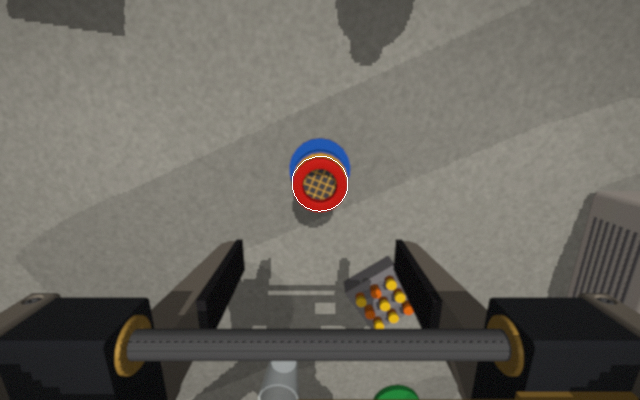

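Call:
servo_tool:
  rot:
    - [0,0,0]
    - [0,0,0]
    - [0,0,0]
    - [0,0,0]
    - [0,0,0]
    - [0,0,0]
    - [0,0,0]
    - [0,0,0]
  slide:
    - [-35,0,0]
    - [-45,0,0]
    - [-48,0,0]
    - [-48,0,0]
    - [-48,0,0]
    - [-48,0,0]
    - [-48,0,0]
    - [-48,0,0]
  jaw: [0,0,0,0,0,0,0,0]

```text
time: 19.55
eef_pos: [522.2, -34.8, 212.7]
orientation: [[-0.0, 1.0, -0.0], [1.0, 0.0, 0.0], [0.0, -0.0, -1.0]]
ft_force: [0.8, 0.0, 0.8]
gripper_width: 91.9
```

Call:
servo_tool:
  rot:
    - [0,0,0]
    - [0,0,0]
    - [0,0,0]
    - [0,0,0]
    - [0,0,0]
    - [0,0,0]
    - [0,0,0]
    - [0,0,0]
  slide:
    - [-48,0,0]
    - [-48,0,0]
    - [-48,0,0]
    - [-48,0,0]
    - [-48,0,0]
    - [-48,0,0]
    - [-45,0,0]
    - [-30,0,0]
  jaw: [0,0,0,0,0,0,0,0]

```text
time: 20.35
eef_pos: [522.2, -399.0, 212.3]
orientation: [[0.001, 1.0, -0.0], [1.0, -0.001, -0.0], [-0.0, -0.0, -1.0]]
ft_force: [-0.4, 0.9, -0.7]
gripper_width: 91.8
```

Call:
servo_tool:
  rot:
    - [0,0,0]
    - [0,0,0]
    - [0,0,0]
    - [0,0,0]
    - [0,0,0]
    - [0,0,0]
    - [0,0,0]
  slide:
    - [0,0,0]
    - [0,0,0]
    - [0,0,0]
    - [0,0,0]
    - [0,0,0]
    - [0,0,0]
    - [0,0,0]
  jaw: [0,0,0,0,0,0,0]

```text
time: 21.05
eef_pos: [522.6, -395.8, 213.1]
orientation: [[-0.0, 1.0, 0.0], [1.0, 0.0, -0.0], [-0.0, 0.0, -1.0]]
ft_force: [0.6, -0.4, 0.1]
gripper_width: 92.0
```

```bash
python3 - <<'E'
from plant import manip
from h import *
s=manip.state();print(s["eef_pos"],s["qvel"].round(1))
m=manip.camera_model("wrist"); im=np.ascontiguousarray(manip.snapshot("wrist")[:,:,::-1])
cv2.imwrite("pics/w10.png",im)
print(proj(m,[[526,-378,0],[526,-378,75],[367,-288,10]]))
E
```

```text
[ 522.61656312 -395.81963108  213.13685233] [-0.2  0.1 -0.   0.  -0.1 -0. ]
[[321.39549045 170.10263858]
 [322.07114183 183.62336096]
 [175.99631669  89.81313993]]
```

View pics/w10.png

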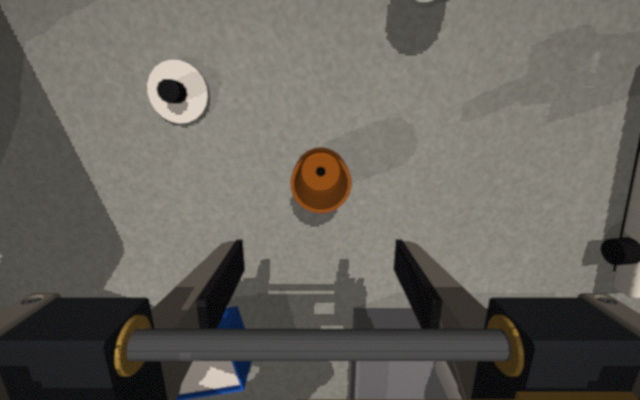

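The funnel's rim is centred at about (321,181) with the floor dot at (320.5,171). The cover is at about (178,92).

```bash
python3 - <<'E'
from plant import manip
from h import *
m=manip.camera_model("wrist"); im=cv2.imread("pics/w10.png")
hsv=cv2.cvtColor(im,cv2.COLOR_BGR2HSV)
mk=cv2.inRange(hsv,(3,120,60),(20,255,255)); c,e=blob(mk,(321,180),45); print(e,ray(m,e[0],75),ray(m,(320.5,171.3),4))
mk=cv2.inRange(hsv,(0,0,150),(180,60,255)); c2,e2=blob(mk,(177,92),45); print(e2,ray(m,e2[0],10))
for x,y in[(525,-377),(525,-374)]:
    cv2.polylines(im,[(4*circle(m,(x,y),30,75)).round().astype(int)],True,(255,255,255) if y==-377 else (0,255,0),1,shift=2)
P=ray(m,e2[0],10); cv2.polylines(im,[circle(m,P,33,10).round().astype(int)],True,(0,0,255),1)
cv2.imwrite("pics/o10.png",cv2.resize(im[50:230,130:370],None,fx=3.3,fy=3.3))
E
```

```text
((320.3614501953125, 180.93954467773438), (59.51986312866211, 64.88841247558594), 179.72665405273438) [ 524.28234676 -375.45075598   75.        ] [ 524.84500913 -378.84708381    4.        ]
((176.39247131347656, 90.72501373291016), (58.34518814086914, 67.10929107666016), 145.4355926513672) [ 367.28450434 -289.02423045   10.        ]
```

View pics/o10.png

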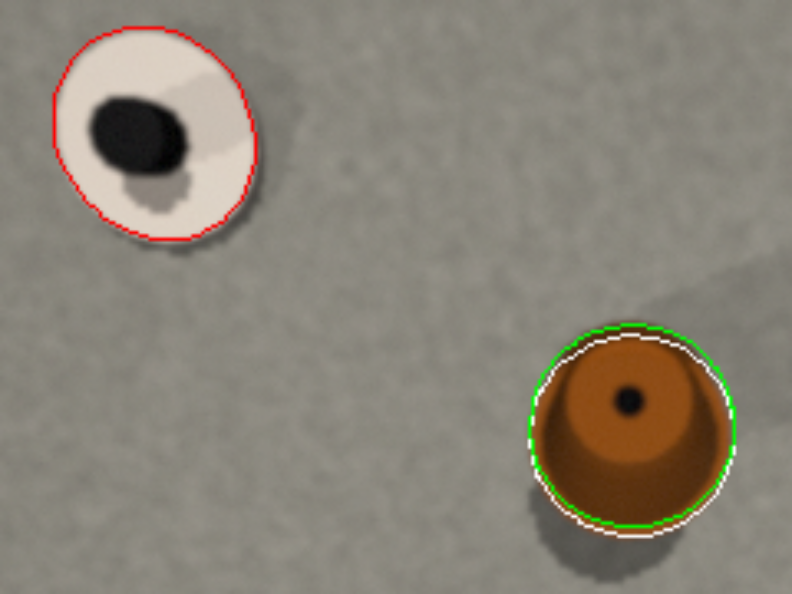

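Call:
servo_tool:
  rot:
    - [0,0,0]
    - [0,0,0]
    - [0,0,0]
    - [0,0,0]
    - [0,0,0]
    - [0,0,0]
    - [0,0,0]
    - [0,0,0]
  slide:
    - [18.3,1.8,0]
    - [0,0,15]
    - [0,0,30]
    - [0,0,10]
    - [0,0,0]
    - [0,0,0]
    - [0,0,0]
    - [0,0,0]
  jaw: [0,0,0,0,0,0,0,0]

```text
time: 21.9
eef_pos: [524.8, -378.3, 159.1]
orientation: [[0.0, 1.0, 0.001], [1.0, -0.0, -0.001], [-0.001, 0.001, -1.0]]
ft_force: [0.3, -0.1, 0.1]
gripper_width: 92.0
```

```bash
python3 - <<'E'
from plant import manip
from h import *
s=manip.state();print(s["eef_pos"])
m=manip.camera_model("wrist"); im=np.ascontiguousarray(manip.snapshot("wrist")[:,:,::-1])
hsv=cv2.cvtColor(im,cv2.COLOR_BGR2HSV)
u=proj(m,[524.4,-377.5,75])[0]
cv2.polylines(im,[(4*circle(m,(524.4,-377.5),30,75)).round().astype(int)],True,(255,255,255),1,shift=2)
u=u.round().astype(int);cv2.imwrite("pics/o11.png",cv2.resize(im[u[1]-70:u[1]+70,u[0]-90:u[0]+90],None,fx=4,fy=4))
print(u)
E
```

```text
[ 524.78239864 -378.32100251  159.05961112]
[318 218]
```

View pics/o11.png

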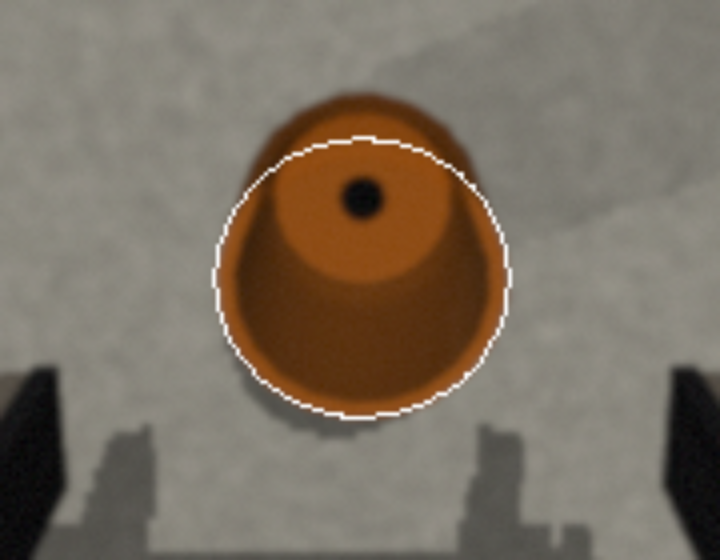

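The rim estimate fits the enlarged view, so I'll descend around the funnel and grip.

Call:
servo_tool:
  rot:
    - [0,0,0]
    - [0,0,0]
    - [0,0,0]
    - [0,0,0]
    - [0,0,0]
    - [0,0,0]
    - [0,0,0]
    - [0,0,0]
  slide:
    - [0.8,0,25]
    - [0,0,35]
    - [0,0,35]
    - [0,0,19]
    - [0,0,0]
    - [0,0,0]
    - [0,0,0]
    - [0,0,0]
  jaw: [0,0,0,0,0,0,0.1,0.15]
  force: 15

```text
time: 22.75
eef_pos: [525.1, -377.7, 45.6]
orientation: [[0.0, 1.0, 0.002], [1.0, -0.0, -0.002], [-0.002, 0.002, -1.0]]
ft_force: [0.1, -0.0, 0.7]
gripper_width: 79.2
```

Call:
servo_tool:
  rot:
    - [0,0,0]
    - [0,0,0]
    - [0,0,0]
    - [0,0,0]
    - [0,0,0]
    - [0,0,0]
    - [0,0,0]
    - [0,0,0]
  slide:
    - [0,0,0]
    - [0,0,0]
    - [0,0,0]
    - [0,0,0]
    - [0,0,0]
    - [0,0,0]
    - [0,0,0]
    - [0,0,0]
  jaw: [0.2,0.25,0.3,0.35,0.4,0.5,0.6,0.7]

```text
time: 23.55
eef_pos: [524.3, -377.1, 44.1]
orientation: [[0.0, 1.0, 0.0], [1.0, -0.0, -0.0], [-0.0, 0.0, -1.0]]
ft_force: [-0.3, -0.1, 1.9]
gripper_width: 59.3
```

Call:
servo_tool:
  rot:
    - [0,0,0]
    - [0,0,0]
    - [0,0,0]
    - [0,0,0]
    - [0,0,0]
    - [0,0,0]
    - [0,0,0]
    - [0,0,0]
  slide:
    - [0,0,-10]
    - [0,0,-25]
    - [0,0,-35]
    - [0,0,-35]
    - [15,0,-25]
    - [30,0,-20]
    - [40,0,-10]
    - [45,0,0]
  jaw: [0.7,0.7,0.7,0.7,0.7,0.7,0.7,0.7]

```text
time: 24.35
eef_pos: [524.9, -246.9, 206.3]
orientation: [[0.001, 1.0, 0.003], [1.0, -0.001, -0.002], [-0.002, 0.003, -1.0]]
ft_force: [1.6, 0.4, -1.5]
gripper_width: 60.0
```

Call:
servo_tool:
  rot:
    - [0,0,0]
    - [0,0,0]
    - [0,0,0]
    - [0,0,0]
    - [0,0,0]
    - [0,0,0]
    - [0,0,0]
    - [0,0,0]
  slide:
    - [45,0,0]
    - [45,0,0]
    - [45,0,0]
    - [45,0,0]
    - [45,0,0]
    - [45,0,0]
    - [45,0,0]
    - [45,0,0]
  jaw: [0.7,0.7,0.7,0.7,0.7,0.7,0.7,0.7]

```text
time: 25.15
eef_pos: [523.9, 114.7, 204.6]
orientation: [[0.0, 1.0, 0.0], [1.0, -0.0, 0.0], [0.0, 0.0, -1.0]]
ft_force: [0.1, -0.4, -1.2]
gripper_width: 59.3
```

Call:
servo_tool:
  rot:
    - [0,0,0]
    - [0,0,0]
    - [0,0,0]
    - [0,0,0]
    - [0,0,0]
    - [0,0,0]
    - [0,0,0]
    - [0,0,0]
  slide:
    - [45,0,0]
    - [42,0,0]
    - [35,0,0]
    - [25,-1.5,0]
    - [15,0,0]
    - [10,0,0]
    - [0,0,0]
    - [0,0,0]
  jaw: [0.7,0.7,0.7,0.7,0.7,0.7,0.7,0.7]

```text
time: 25.95
eef_pos: [522.8, 284.0, 203.9]
orientation: [[0.0, 1.0, -0.0], [1.0, -0.0, -0.001], [-0.001, -0.0, -1.0]]
ft_force: [-0.1, -0.0, -1.0]
gripper_width: 59.6
```

Call:
servo_tool:
  rot:
    - [0,0,0]
    - [0,0,0]
    - [0,0,0]
    - [0,0,0]
  slide:
    - [0,0,0]
    - [0,0,0]
    - [0,0,0]
    - [0,0,0]
  jaw: [0.7,0.7,0.7,0.7]

```text
time: 26.35
eef_pos: [522.9, 284.5, 204.0]
orientation: [[0.001, 1.0, 0.0], [1.0, -0.001, -0.0], [-0.0, 0.0, -1.0]]
ft_force: [0.1, 0.3, -0.5]
gripper_width: 59.5
```

```bash
python3 - <<'E'
from plant import manip
from h import *
s=manip.state();print(s["eef_pos"],s["gripper_width"])
m=manip.camera_model("wrist"); im=np.ascontiguousarray(manip.snapshot("wrist")[:,:,::-1])
hsv=cv2.cvtColor(im,cv2.COLOR_BGR2HSV)
t=s["eef_pos"]
cv2.polylines(im,[circle(m,(522.7,355),26,86).round().astype(int)],True,(255,255,255),1)
cv2.polylines(im,[circle(m,t,30,t[2]+31).round().astype(int)],True,(255,255,255),1)
cv2.imwrite("pics/w12.png",im)
E
```

```text
[522.88644321 284.53127267 203.98270783] 59.54660241850593
```

View pics/w12.png

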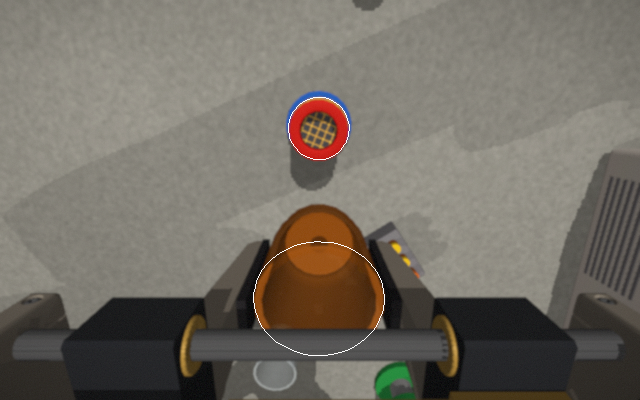

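Stack at (319,128) is intact and the funnel is held upright on the jaw centre line. Moving over it.

Call:
servo_tool:
  rot:
    - [0,0,0]
    - [0,0,0]
    - [0,0,0]
    - [0,0,0]
    - [0,0,0]
    - [0,0,0]
    - [0,0,0]
    - [0,0,0]
  slide:
    - [25,0,0]
    - [30,0,0]
    - [15.3,0,15]
    - [0,0,25]
    - [0,0,15]
    - [0,0,0]
    - [0,0,0]
    - [0,0,0]
  jaw: [0.7,0.7,0.7,0.7,0.7,0.7,0.7,0.7]

```text
time: 27.2
eef_pos: [523.4, 355.2, 149.8]
orientation: [[0.0, 1.0, 0.001], [1.0, -0.0, 0.001], [0.001, 0.001, -1.0]]
ft_force: [0.2, -0.2, -0.2]
gripper_width: 59.9
```

Call:
servo_tool:
  rot:
    - [0,0,0]
    - [0,0,0]
    - [0,0,0]
    - [0,0,0]
    - [0,0,0]
    - [0,0,0]
    - [0,0,0]
    - [0,0,0]
  slide:
    - [0,0,5]
    - [0,0,5]
    - [0,0,4]
    - [0,0,2]
    - [0,0,1]
    - [0,0,0]
    - [0,0,0]
    - [0,0,0]
  jaw: [0.7,0.7,0.7,0.7,0.7,0.7,0.7,0.7]

```text
time: 28.0
eef_pos: [522.9, 355.3, 132.1]
orientation: [[0.0, 1.0, 0.0], [1.0, -0.0, 0.0], [0.0, 0.0, -1.0]]
ft_force: [0.2, 0.4, -0.9]
gripper_width: 59.5
```

Call:
servo_tool:
  rot:
    - [0,0,0]
    - [0,0,0]
    - [0,0,0]
    - [0,0,0]
    - [0,0,0]
    - [0,0,0]
  slide:
    - [0,0,1]
    - [0,0,0.5]
    - [0,0,0.3]
    - [0,0,0]
    - [0,0,0]
    - [0,0,0]
  jaw: [0.7,0.7,0.7,0.7,0.7,0.7]

```text
time: 28.6
eef_pos: [522.8, 355.2, 130.2]
orientation: [[0.0, 1.0, 0.0], [1.0, -0.0, 0.0], [0.0, 0.0, -1.0]]
ft_force: [1.0, -0.3, -1.4]
gripper_width: 59.7
```

Call:
servo_tool:
  rot:
    - [0,0,0]
    - [0,0,0]
    - [0,0,0]
    - [0,0,0]
  slide:
    - [0,0,0.5]
    - [0,0,0]
    - [0,0,0]
    - [0,0,0]
  jaw: [0.7,0.7,0.7,0.7]

```text
time: 29.0
eef_pos: [522.9, 355.3, 130.1]
orientation: [[0.0, 1.0, 0.0], [1.0, -0.0, 0.0], [0.0, 0.0, -1.0]]
ft_force: [-1.4, -0.8, 5.1]
gripper_width: 59.8
```

Call:
servo_tool:
  rot:
    - [0,0,0]
    - [0,0,0]
    - [0,0,0]
    - [0,0,0]
    - [0,0,0]
    - [0,0,0]
    - [0,0,0]
    - [0,0,0]
  slide:
    - [0,0,0]
    - [0,0,0]
    - [0,0,0]
    - [0,0,0]
    - [0,0,0]
    - [0,0,-15]
    - [0,0,-30]
    - [0,0,-40]
  jaw: [0.33,0.28,0.2,0.1,0,0,0,0]

```text
time: 29.8
eef_pos: [521.9, 354.6, 215.0]
orientation: [[0.0, 1.0, -0.002], [1.0, -0.0, -0.002], [-0.002, -0.002, -1.0]]
ft_force: [0.9, 0.5, 0.3]
gripper_width: 91.9
```

Call:
servo_tool:
  rot:
    - [0,0,0]
    - [0,0,0]
    - [0,0,0]
    - [0,0,0]
    - [0,0,0]
    - [0,0,0]
    - [0,0,0]
    - [0,0,0]
  slide:
    - [0,0,-40]
    - [-15,0,0]
    - [-25,0,0]
    - [0,0,0]
    - [0,0,0]
    - [0,0,0]
    - [0,0,0]
    - [0,0,0]
  jaw: [0,0,0,0,0,0,0,0]

```text
time: 30.6
eef_pos: [522.7, 315.7, 254.4]
orientation: [[-0.001, 1.0, -0.0], [1.0, 0.001, -0.0], [-0.0, -0.0, -1.0]]
ft_force: [-0.5, -1.2, 0.8]
gripper_width: 91.9
```

```bash
python3 - <<'E'
from plant import manip
from h import *
s=manip.state();print(s["eef_pos"],s["gripper_width"])
m=manip.camera_model("wrist"); im=np.ascontiguousarray(manip.snapshot("wrist")[:,:,::-1])
cv2.polylines(im,[(4*circle(m,(522.7,355),30,161)).round().astype(int)],True,(255,255,255),1,shift=2)
u=proj(m,[522.7,355,140])[0].astype(int); u[1]=max(u[1],80)
ms=manip.camera_model("scene"); sc=np.ascontiguousarray(manip.snapshot("scene")[:,:,::-1]); cv2.polylines(sc,[(4*circle(ms,(522.7,355),30,161)).round().astype(int)],True,(255,255,255),1,shift=2)
v=proj(ms,[522.7,355,90])[0].astype(int)
cv2.imwrite("pics/o13.png",np.hstack([cv2.resize(im[u[1]-80:u[1]+80,u[0]-80:u[0]+80],(400,400)),cv2.resize(sc[v[1]-50:v[1]+50,v[0]-50:v[0]+50],(400,400))]))
E
```

```text
[522.67799167 315.72162499 254.42459098] 91.8664210372004
```

View pics/o13.png

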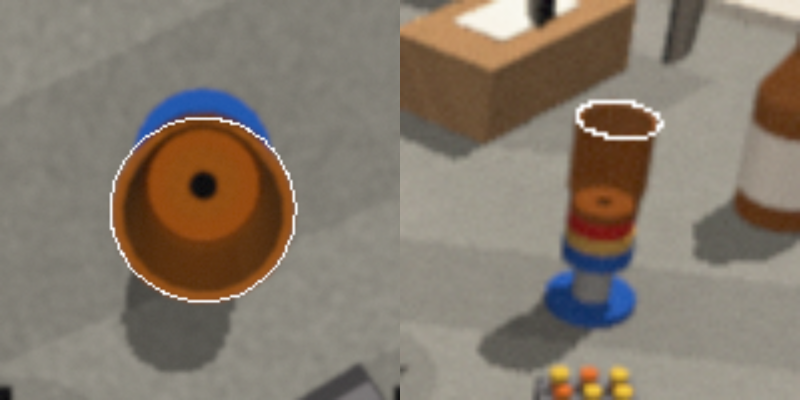

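The funnel is standing upright and centred, and the rim overlay fits in both the wrist and scene views. Now the cover.

Call:
servo_tool:
  rot:
    - [0,0,0]
    - [0,0,0]
    - [0,0,0]
    - [0,0,0]
    - [0,0,0]
    - [0,0,0]
    - [0,0,0]
    - [0,0,0]
  slide:
    - [-35,-6,0]
    - [-45,-11,0]
    - [-45,-12,0]
    - [-45,-12,0]
    - [-45,-12,0]
    - [-45,-12,0]
    - [-45,-12,0]
    - [-45,-12,0]
  jaw: [0,0,0,0,0,0,0,0]

```text
time: 31.5
eef_pos: [433.1, -36.2, 254.9]
orientation: [[-0.001, 1.0, 0.001], [1.0, 0.001, -0.0], [-0.0, 0.001, -1.0]]
ft_force: [0.5, -0.3, -0.2]
gripper_width: 92.2
```

Call:
servo_tool:
  rot:
    - [0,0,0]
    - [0,0,0]
    - [0,0,0]
    - [0,0,0]
    - [0,0,0]
    - [0,0,0]
    - [0,0,0]
    - [0,0,0]
  slide:
    - [-45,-12,0]
    - [-45,-12,0]
    - [-45,-12,0]
    - [-45,-12,10]
    - [-45,-12,30]
    - [-30,-6,40]
    - [0,0,40]
    - [0,0,14]
  jaw: [0,0,0,0,0,0,0,0]

```text
time: 32.3
eef_pos: [367.0, -284.9, 120.6]
orientation: [[0.002, 1.0, -0.004], [1.0, -0.002, 0.003], [0.003, -0.004, -1.0]]
ft_force: [0.4, -0.1, 1.1]
gripper_width: 92.1
```

Call:
servo_tool:
  rot:
    - [0,0,0]
    - [0,0,0]
    - [0,0,0]
    - [0,0,0]
    - [0,0,0]
    - [0,0,0]
  slide:
    - [0,0,10]
    - [0,0,0]
    - [0,0,0]
    - [0,0,0]
    - [0,0,0]
    - [0,0,0]
  jaw: [0,0,0,0,0,0]

```text
time: 32.9
eef_pos: [369.4, -285.4, 114.6]
orientation: [[-0.0, 1.0, 0.001], [1.0, 0.0, -0.001], [-0.001, 0.001, -1.0]]
ft_force: [0.8, 0.5, -0.3]
gripper_width: 92.0
```

```bash
python3 - <<'E'
from plant import manip
from h import *
s=manip.state();print(s["eef_pos"],s["gripper_width"])
m=manip.camera_model("wrist"); im=np.ascontiguousarray(manip.snapshot("wrist")[:,:,::-1])
hsv=cv2.cvtColor(im,cv2.COLOR_BGR2HSV)
u=proj(m,[367.3,-289,10])[0]
mk=cv2.inRange(hsv,(0,0,150),(180,60,255)); c2,e2=blob(mk,u,60); P=ray(m,e2[0],10); print(u,e2,P)
mk=cv2.inRange(hsv,(0,0,0),(180,255,50)); c3,e3=blob(mk,u,40); print(e3,ray(m,e3[0],30))
cv2.polylines(im,[circle(m,P,33,10).round().astype(int)],True,(0,0,255),1)
cv2.polylines(im,[circle(m,P,12,32).round().astype(int)],True,(0,255,0),1)
cv2.imwrite("pics/w14.png",im)
E
```

```text
[ 369.40923228 -285.36046544  114.55924808] 91.95781502454385
[316.10979532 215.43064896] ((317.0750427246094, 216.02000427246094), (71.47307586669922, 74.68346405029297), 96.03337860107422) [ 368.15622832 -289.55190836   10.        ]
((317.0753479003906, 222.2959747314453), (26.125913619995117, 30.78670883178711), 4.932772636413574) [ 368.23506196 -288.25987929   30.        ]
```

View pics/w14.png

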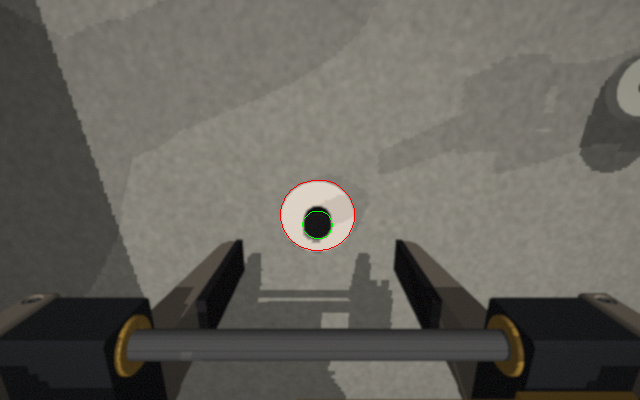

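Call:
servo_tool:
  rot:
    - [0,0,0]
    - [0,0,0]
    - [0,0,0]
    - [0,0,0]
    - [0,0,0]
    - [0,0,0]
    - [0,0,0]
    - [0,0,0]
  slide:
    - [-3.8,-1.3,30]
    - [0,0,30]
    - [0,0,15]
    - [0,0,6.5]
    - [0,0,0]
    - [0,0,0]
    - [0,0,0]
    - [0,0,0]
  jaw: [0,0,0,0,0.1,0.2,0.3,0.4]
  force: 15

```text
time: 33.75
eef_pos: [368.2, -289.3, 33.2]
orientation: [[0.0, 1.0, 0.001], [1.0, -0.0, -0.001], [-0.001, 0.001, -1.0]]
ft_force: [0.7, 0.3, 0.6]
gripper_width: 61.9
```

Call:
servo_tool:
  rot:
    - [0,0,0]
    - [0,0,0]
    - [0,0,0]
    - [0,0,0]
    - [0,0,0]
    - [0,0,0]
    - [0,0,0]
    - [0,0,0]
  slide:
    - [0,0,0]
    - [0,0,0]
    - [0,0,0]
    - [0,0,0]
    - [0,0,0]
    - [0,0,0]
    - [0,0,0]
    - [0,0,0]
  jaw: [0.5,0.6,0.65,0.7,0.8,0.9,1.0,1.0]

```text
time: 34.55
eef_pos: [367.7, -289.0, 32.4]
orientation: [[0.0, 1.0, -0.0], [1.0, -0.0, 0.0], [0.0, -0.0, -1.0]]
ft_force: [0.9, 0.4, 1.6]
gripper_width: 23.0
```

Call:
servo_tool:
  rot:
    - [0,0,0]
    - [0,0,0]
    - [0,0,0]
    - [0,0,0]
    - [0,0,0]
    - [0,0,0]
    - [0,0,0]
    - [0,0,0]
  slide:
    - [0,0,-15]
    - [0,0,-30]
    - [0,0,-40]
    - [0,0,-40]
    - [10,4,-40]
    - [25,8,-40]
    - [35,10,-25]
    - [42,12,-8]
  jaw: [1,1,1,1,1,1,1,1]

```text
time: 35.35
eef_pos: [402.9, -177.0, 273.4]
orientation: [[0.002, 1.0, 0.004], [1.0, -0.002, -0.002], [-0.002, 0.004, -1.0]]
ft_force: [0.5, -0.4, -0.9]
gripper_width: 23.2
```

Call:
servo_tool:
  rot:
    - [0,0,0]
    - [0,0,0]
    - [0,0,0]
    - [0,0,0]
    - [0,0,0]
    - [0,0,0]
    - [0,0,0]
    - [0,0,0]
  slide:
    - [45,12,0]
    - [45,12,0]
    - [45,12,0]
    - [45,12,0]
    - [45,12,0]
    - [45,12,0]
    - [45,12,0]
    - [45,12,0]
  jaw: [1,1,1,1,1,1,1,1]

```text
time: 36.15
eef_pos: [497.6, 185.0, 270.2]
orientation: [[-0.0, 1.0, -0.0], [1.0, 0.0, -0.0], [-0.0, -0.0, -1.0]]
ft_force: [-0.1, -0.5, -0.2]
gripper_width: 23.6
```

Call:
servo_tool:
  rot:
    - [0,0,0]
    - [0,0,0]
    - [0,0,0]
    - [0,0,0]
    - [0,0,0]
    - [0,0,0]
    - [0,0,0]
    - [0,0,0]
  slide:
    - [45,12,0]
    - [40,10,0]
    - [30,3,0]
    - [17,0,0]
    - [0,0,0]
    - [0,0,0]
    - [0,0,0]
    - [0,0,0]
  jaw: [1,1,1,1,1,1,1,1]

```text
time: 36.95
eef_pos: [522.8, 313.8, 270.6]
orientation: [[0.001, 1.0, 0.0], [1.0, -0.001, -0.0], [-0.0, 0.0, -1.0]]
ft_force: [-0.6, -0.6, -0.6]
gripper_width: 23.6
```

```bash
python3 - <<'E'
from plant import manip
from h import *
s=manip.state();print(s["eef_pos"],s["gripper_width"])
m=manip.camera_model("wrist"); im=np.ascontiguousarray(manip.snapshot("wrist")[:,:,::-1])
t=s["eef_pos"]
cv2.polylines(im,[circle(m,(522.7,355),30,161).round().astype(int)],True,(255,255,255),1)
cv2.polylines(im,[circle(m,t,33,t[2]-22).round().astype(int)],True,(0,0,255),1)
cv2.imwrite("pics/w15.png",im)
E
```

```text
[522.76857421 313.79448015 270.61204484] 23.559139442718344
```

View pics/w15.png

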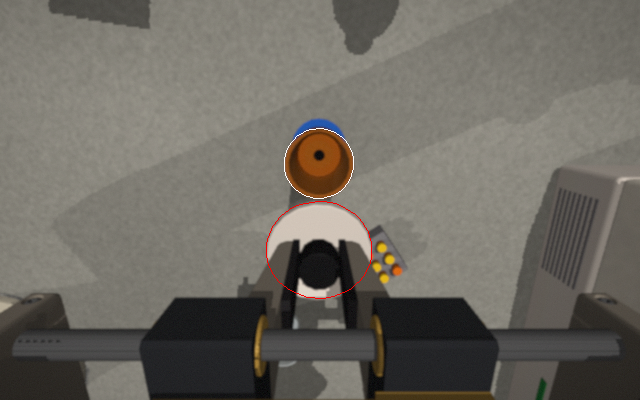

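Call:
servo_tool:
  rot:
    - [0,0,0]
    - [0,0,0]
    - [0,0,0]
    - [0,0,0]
    - [0,0,0]
    - [0,0,0]
    - [0,0,0]
    - [0,0,0]
  slide:
    - [20,0,0]
    - [21.2,0,0]
    - [0,0,20]
    - [0,0,25]
    - [0,0,13]
    - [0,0,0]
    - [0,0,0]
    - [0,0,0]
  jaw: [1,1,1,1,1,1,1,1]

```text
time: 37.8
eef_pos: [523.3, 356.9, 213.6]
orientation: [[0.0, 1.0, 0.001], [1.0, -0.0, 0.001], [0.001, 0.001, -1.0]]
ft_force: [-0.1, 0.8, -0.2]
gripper_width: 23.7
```

Call:
servo_tool:
  rot:
    - [0,0,0]
    - [0,0,0]
    - [0,0,0]
    - [0,0,0]
    - [0,0,0]
    - [0,0,0]
    - [0,0,0]
    - [0,0,0]
  slide:
    - [0,0,5]
    - [0,0,5]
    - [0,0,4]
    - [0,0,2]
    - [0,0,1]
    - [0,0,0]
    - [0,0,0]
    - [0,0,0]
  jaw: [1,1,1,1,1,1,1,1]

```text
time: 38.6
eef_pos: [522.8, 356.3, 195.5]
orientation: [[0.0, 1.0, 0.0], [1.0, -0.0, 0.0], [0.0, 0.0, -1.0]]
ft_force: [-0.2, 0.4, -1.6]
gripper_width: 23.8
```

Call:
servo_tool:
  rot:
    - [0,0,0]
    - [0,0,0]
    - [0,0,0]
    - [0,0,0]
    - [0,0,0]
    - [0,0,0]
  slide:
    - [-1,0,1]
    - [0,0,0.5]
    - [0,0,0.4]
    - [0,0,0]
    - [0,0,0]
    - [0,0,0]
  jaw: [1,1,1,1,1,1]

```text
time: 39.2
eef_pos: [522.7, 355.2, 193.5]
orientation: [[0.0, 1.0, -0.0], [1.0, -0.0, -0.0], [-0.0, -0.0, -1.0]]
ft_force: [0.4, -0.4, -0.8]
gripper_width: 23.4
```

Call:
servo_tool:
  rot:
    - [0,0,0]
    - [0,0,0]
    - [0,0,0]
    - [0,0,0]
  slide:
    - [0,0,0.4]
    - [0,0,0]
    - [0,0,0]
    - [0,0,0]
  jaw: [1,1,1,1]

```text
time: 39.6
eef_pos: [522.8, 355.3, 193.3]
orientation: [[0.0, 1.0, 0.0], [1.0, -0.0, 0.0], [0.0, 0.0, -1.0]]
ft_force: [-0.5, -0.6, 4.0]
gripper_width: 23.7
```

Call:
servo_tool:
  rot:
    - [0,0,0]
    - [0,0,0]
    - [0,0,0]
    - [0,0,0]
    - [0,0,0]
    - [0,0,0]
    - [0,0,0]
    - [0,0,0]
  slide:
    - [0,0,0]
    - [0,0,0]
    - [0,0,0]
    - [0,0,0]
    - [0,0,-10]
    - [0,0,-20]
    - [0,0,-30]
    - [0,0,-30]
  jaw: [0.72,0.68,0.6,0.5,0.4,0.3,0.3,0.3]

```text
time: 40.4
eef_pos: [522.6, 355.1, 284.5]
orientation: [[0.0, 1.0, -0.0], [1.0, -0.0, -0.0], [-0.0, -0.0, -1.0]]
ft_force: [1.1, 0.3, -0.4]
gripper_width: 64.0
```

Call:
servo_tool:
  rot:
    - [0,0,0]
    - [0,0,0]
    - [0,0,0]
    - [0,0,0]
    - [0,0,0]
    - [0,0,0]
    - [0,0,0]
    - [0,0,0]
  slide:
    - [-25,0,0]
    - [-25,0,0]
    - [0,0,0]
    - [0,0,0]
    - [0,0,0]
    - [0,0,0]
    - [0,0,0]
    - [0,0,0]
  jaw: [0.2,0.1,0,0,0,0,0,0]

```text
time: 41.2
eef_pos: [522.6, 305.6, 282.9]
orientation: [[-0.0, 1.0, -0.0], [1.0, 0.0, -0.0], [-0.0, -0.0, -1.0]]
ft_force: [-0.6, 0.0, 0.9]
gripper_width: 91.7
```

```bash
python3 - <<'E'
from plant import manip
from h import *
s=manip.state();print(s["eef_pos"],s["gripper_width"],s["ft_force"])
m=manip.camera_model("wrist"); im=np.ascontiguousarray(manip.snapshot("wrist")[:,:,::-1])
hsv=cv2.cvtColor(im,cv2.COLOR_BGR2HSV)
u=proj(m,[522.7,355,171])[0]
mk=cv2.inRange(hsv,(0,0,150),(180,60,255)); c2,e2=blob(mk,u,70); print(u,e2,ray(m,e2[0],171))
cv2.polylines(im,[(4*circle(m,(522.7,355),33,171)).round().astype(int)],True,(0,0,255),1,shift=2)
u=u.astype(int);u[1]=max(u[1],80)
ms=manip.camera_model("scene"); sc=np.ascontiguousarray(manip.snapshot("scene")[:,:,::-1])
cv2.imwrite("pics/scene_end.png",sc)
v=proj(ms,[522.7,355,90])[0].astype(int)
cv2.imwrite("pics/o16.png",np.hstack([cv2.resize(im[u[1]-80:u[1]+80,u[0]-80:u[0]+80],(400,400)),cv2.resize(sc[v[1]-50:v[1]+50,v[0]-50:v[0]+50],(400,400))]))
E
```

```text
[522.61617224 305.62875153 282.90106846] 91.67093838798971 [-0.64342929  0.03480804  0.89588195]
[318.7701824  154.33967665] ((319.0743103027344, 154.17955017089844), (76.47693634033203, 77.00369262695312), 127.23383331298828) [522.96158457 355.13704989 171.        ]
```

View pics/o16.png

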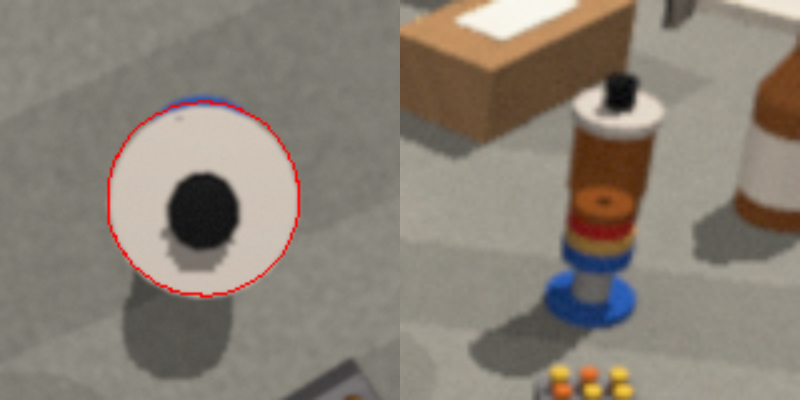

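View pics/scene_end.png

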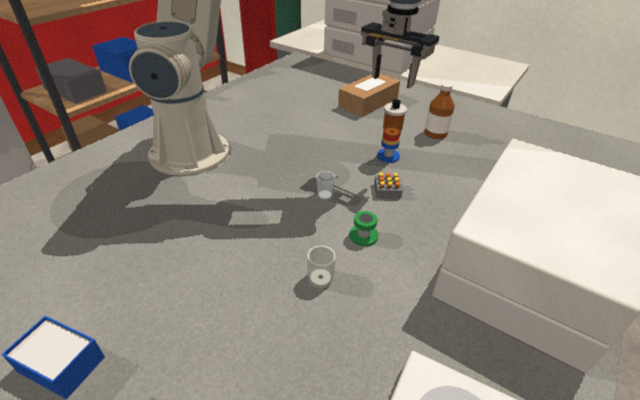

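The stack is complete, upright and centred, with the cover measured at (523.0, 355.1). The clear funnel (321,267), beaker (325,186) and rack (388,185) are where they started, and the gripper is clear. Handing in.

```bash
python3 - <<'E'
from plant import manip
print(manip.close_job())
E
```

```text
the job is handed in; nothing more can be done
None
```

The solvent filter is built on the blue base in the order asked: brass screen, red spacer ring, amber funnel, then the white cover with its knob up. I handed it in at about 41 s; handing in gave no verdict.

- **Centring:** the wrist camera put the screen within about 0.2 mm of the base axis, the ring within about 1.1 mm and the cover within about 0.3 mm. I checked the funnel only by overlaying its rim in the wrist and scene views, and it fitted in both. The camera calibration itself is good to about 2 mm.
- **Clearance:** the gripper was open and well above the stack at hand-in. The last scene picture shows the clear funnel, beaker and vial rack where they started, though I judged that by eye and did not measure it.
- **Disagreements:** the first wrist measurement was about 15 mm off in y because the arm was still moving, so I let it settle and measured again before acting. After that, the top camera still read 2 to 5 mm off the wrist camera, so I used the wrist camera for every final position.

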